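Cap the oil samples and run the shaker on its dead-man handle

ROBOT

A 6-joint arm with a two-finger parallel gripper is mounted at the origin on the work surface. World frame = base frame: x ahead of the robot, y to its left, z up, the work surface at z = 0. Lengths are in m, angles in rad, forces in N, time in s.
With the tool pointing down it reaches from about 0.425 to 0.95 m from the base axis. Payload 3.5 kg.
Tool frame: the origin (TCP) lies at the very end of the fingers, on their centre line; the grasp point (between the pads) lies 19 mm behind it; x points along the fingers, z is the direction in which the jaws open and shut, and the axes are right-handed (so a half turn about x gives the same grasp; the last joint's range is limited). The gripper opens to 85 mm and grips with 20 to 120 N. Pads are 22 mm wide; open, the fingers measure 114 mm over their backs; the gripper's body (76 mm by 85 mm) begins 54 mm behind the grasp point. The pads swing forward as they close: fully open they stand 13 mm farther back than shut.
Start: joints at [1.164, 0.286, 1.577, -0, 1.279, -0.15], TCP at [0.171, 0.653, 0.208] pointing down, gripper open.
Joint ranges: [-2.77, 2.77], [-0.9, 2.22], [0.21, 2.48], [-1.53, 4.67], [0.24, 2.81], [-2.84, 2.84]. Speed limits (rad/s): [2.79, 2.79, 3.14, 3.14, 3.14, 3.14].

INTERFACE

Orientations are given as a unit quaternion [x, y, z, w].
In Python, from plant import ctrl, cams gives the robot as it stands.
- The arm moves only by the tool play_rows, never from a script. Its argument "rows" is a list of rows, each a list of 3 entries, a list of its own where there are three numbers: the opening in per cent of the stroke, from 0 (shut) to 100 (fully open), then the shift along the tool's x, y, z in units of 0.3 m (1.0 is 0.3 m), then the turn, a rotation vector about the tool's x, y, z in units of pi/2 rad (1.0 is pi/2 rad). A call has 1 to 10 rows; each row is the pose to reach, as a shift and turn from the pose commanded when the call began, along the tool's axes at that moment; what a row does not reach only later rows make up. A row lasts 1/12 s, in which the tool goes at most 41.7 mm and 7.16 degrees, less where a joint would pass 70% of its speed; a pose out of reach is approached as far as the arm can. A call with a number of a shift or a turn outside -1 to 1 is refused whole. A call with a gripper value outside its range is refused whole. The fingers move at their own pace and stop on an object; "force" is the grip in N (left out, the last holds). Time passes only in rows, so rows that repeat a pose let the fingers close. It gives the time, the measured TCP pose, the force and the opening at its end, in the units of the state.
- ctrl.get_state(): the state, without advancing time (a new reading comes with each control period).
- cams.read_camera(name): name is "scene" or "top" or "wrist"; returns a dict with "color" (480x640x3 uint8, red, green, blue), "fx", "fy", "cx", "cy" (pixels), "view" (4x4, takes a point from world to camera coordinates). Camera axes: x right, y down, z forward; pixel columns grow to the right and rows downward; lengths in m; the calibration is good to about 2 mm. A picture is of the moment at which its call begins. There is no depth.
- ctrl.sign_off(): hands the job in, once; it reports no verdict.
The state is a dict: "time": time; "qpos": joint angles; "dq": joint speeds; "joint_efforts": joint torques, N m; "eef_pos": TCP position; "tcp_rot": TCP orientation; "contact_force": force on the tool from outside, world axes, zero at the start; "wrist_torque": the same for the moment, N m; "opening": opening from 0.0 (shut) to 1.0 (fully open).
Only numpy, scipy, OpenCV 4.12 (cv2) and the standard library are available. Lean on these libraries where they do the work, as an engineer would, in place of code of your own. Each camera call takes 0.05 s, during which the arm holds its last target. There are 200 camera calls.

TASK

Two of the four oil-sample tubes in the shaker stand open: press their orange caps fully shut, leaving the other caps shut. Only then press the shaker's yellow dead-man handle down until its pointer is in the green band, not on through the red to the stop, and hold it there: keep it in the green for at least two seconds and finish while still holding it down with the gripper. Leave everything else on the bench where it is.

Things in the scene. Friction and masses are not known exactly. Their poses are not given: they have to be found in the camera images.
- shaker: bench shaker, low grey box 130 x 250 mm (its x, y) with an aluminium clamp bar on top, 83 mm high in all; fixed. Origin: centre of its underside; the row of tubes runs along its y, 55 mm apart.
- station: dead-man handle station, fixed: dark steel base plate 250 x 100 mm (x, y), 12 mm thick, with two grey cheeks carrying the handle's pivot. Origin: centre of the plate's underside. Pivot axis is parallel to its y, 75 mm along its +x and 62 mm up; the handle reaches from there along its -x. Over the pivot stands a black pointer (top 142 mm up) between two halves of a curved scale coloured white, green, red; the pointer moves towards its -x as the handle is pressed.
- handle (a joint): angle of the spring-loaded handle (rad): 0 released (up), grows as it is pressed down, hard stop 0.55. Green band of the scale: 0.18 to 0.36; white below, red above. It springs back when let go. Spring torque about the pivot 0.70 N m at 0 plus 2.0 N m per rad (at the pad about 5 N at the start, 9 N in mid green).
- handle_pad (a point): centre of the top face of the handle's yellow pad, moving with the handle; pad 52 mm along the lever, 60 mm wide, 16 mm thick, 140 mm from the pivot. Released, this point is 103 mm above the bench and the lever slopes up 0.24 rad from the pivot; it goes down about 37 mm to mid green.
- tube_a: white plastic sample tube, 30 mm across, clamped upright in the shaker (does not move). Origin: on its axis 75 mm below its rim; rim is 130 mm above the bench. Its own +x points from its axis to its cap's hinge, 18 mm out at rim height; the hinge axis is its y. The four tubes stand in any order along the row, 55 mm apart, hinges to either long side.
- cap_a (a joint): angle of that tube's orange flip cap (rad): 0 shut, 1.57 standing upright on the hinge, at most 2.0. Stiff hinge, stays where left, about 0.025 N m to turn. Cap: disc 34 mm across, 7 mm thick (top 8 mm above the rim when shut), with a thumb tab to 44 mm from the hinge.
- tube_b: white plastic sample tube, 30 mm across, clamped upright in the shaker (does not move). Origin: on its axis 75 mm below its rim; rim is 130 mm above the bench. Its own +x points from its axis to its cap's hinge, 18 mm out at rim height; the hinge axis is its y. The four tubes stand in any order along the row, 55 mm apart, hinges to either long side.
- cap_b (a joint): angle of that tube's orange flip cap (rad): 0 shut, 1.57 standing upright on the hinge, at most 2.0. Stiff hinge, stays where left, about 0.025 N m to turn. Cap: disc 34 mm across, 7 mm thick (top 8 mm above the rim when shut), with a thumb tab to 44 mm from the hinge.
- tube_c: white plastic sample tube, 30 mm across, clamped upright in the shaker (does not move). Origin: on its axis 75 mm below its rim; rim is 130 mm above the bench. Its own +x points from its axis to its cap's hinge, 18 mm out at rim height; the hinge axis is its y. The four tubes stand in any order along the row, 55 mm apart, hinges to either long side.
- cap_c (a joint): angle of that tube's orange flip cap (rad): 0 shut, 1.57 standing upright on the hinge, at most 2.0. Stiff hinge, stays where left, about 0.025 N m to turn. Cap: disc 34 mm across, 7 mm thick (top 8 mm above the rim when shut), with a thumb tab to 44 mm from the hinge.
- tube_d: white plastic sample tube, 30 mm across, clamped upright in the shaker (does not move). Origin: on its axis 75 mm below its rim; rim is 130 mm above the bench. Its own +x points from its axis to its cap's hinge, 18 mm out at rim height; the hinge axis is its y. The four tubes stand in any order along the row, 55 mm apart, hinges to either long side.
- cap_d (a joint): angle of that tube's orange flip cap (rad): 0 shut, 1.57 standing upright on the hinge, at most 2.0. Stiff hinge, stays where left, about 0.025 N m to turn. Cap: disc 34 mm across, 7 mm thick (top 8 mm above the rim when shut), with a thumb tab to 44 mm from the hinge.
- ring: loose brass bearing ring lying flat, 52 mm across, 14 mm high; origin: centre of underside. To be left alone.
- spray_blue: blue spray can, 64 x 190 mm, standing loose; origin: centre of underside. To be left alone.
- tin: small round jar, 66 mm across, 65 mm high, standing loose; origin: centre of underside. To be left alone.
- wrench: steel wrench 160 mm long lying loose along its x; origin: middle of underside. To be left alone.
- screwdriver: red screwdriver 180 mm long lying loose along its x; origin: middle of underside. To be left alone.

How it is judged:
By the outcome, as a careful person would: the job done as asked, in the order asked, and still so for the second after the job is handed in, while the arm keeps its last pose, push and grip.
It also fails if it takes over 56 s, if anything falls off the work surface, if the arm or the gripper's body presses on something with over 40 N, if the wrist force passes 120 N, or if a joint passes its speed limit or range.

## Working session

There is one attempt and no reset: what is moved stays moved. The work goes in short steps, Python scripts to look and compute and a tool call to move; the robot and the scene stay as the last step left them, time stands still between calls to the robot, and variables do not carry over. Pictures are saved under pics/ and viewed, about 8 in all and at most 12, crops included, and the job is handed in when it is done.

Besides the shell and the picture viewer there is one more tool, called as name(argument=value, ...), one argument or row to a line, values as JSON. play_rows: Moves the arm, as the interface text tells. Shifts and turns lie within -1 to 1; 1 stands for 0.3 m of shift or pi/2 rad of turn. Its arguments: {"type":"object","properties":{"rows":{"type":"array"},"force":{"type":"number"}},"required":["rows"]}

```bash
ls; mkdir -p pics
cat > h.py <<'E'
import numpy as np, cv2
from plant import ctrl, cams
from scipy.spatial.transform import Rotation as R
def ray(c,u,v):
    V=c["view"]; Rm=V[:3,:3]; o=-Rm.T@V[:3,3]
    d=Rm.T@np.array([(u-c["cx"])/c["fx"],(v-c["cy"])/c["fy"],1]); return o,d
def onz(c,u,v,z):
    o,d=ray(c,u,v); return o+d*(z-o[2])/d[2]
def proj(c,p):
    q=c["view"][:3,:3]@np.array(p)+c["view"][:3,3]; return q[0]/q[2]*c["fx"]+c["cx"],q[1]/q[2]*c["fy"]+c["cy"]
def save(c,n): cv2.imwrite(f"pics/{n}.png",c["color"][:,:,::-1])
def tri(a,b):
    (o1,d1),(o2,d2)=a,b
    A=np.array([d1,-d2]).T; s=np.linalg.lstsq(A,o2-o1,rcond=None)[0]
    p,q=o1+s[0]*d1,o2+s[1]*d2; return (p+q)/2,np.linalg.norm(p-q)
E
python3 - <<'E'
from h import *
import pickle
s=ctrl.get_state();print({k:np.round(v,3) for k,v in s.items()})
D={n:cams.read_camera(n) for n in("scene","top","wrist")}
pickle.dump(D,open("d0.pkl","wb"))
for n in D: 
    save(D[n],n+"0"); V=D[n]["view"]; print(n,-V[:3,:3].T@V[:3,3],V[:3,:3].round(2).tolist(),D[n]["fx"])
E
```

```text
pics
{'time': np.float64(0.0), 'qpos': array([ 1.164,  0.287,  1.578,  0.   ,  1.279, -0.15 ]), 'dq': array([ 0.   ,  0.001,  0.001,  0.   ,  0.   , -0.001]), 'joint_efforts': array([-1.0000e-03, -4.0598e+01, -2.9262e+01, -0.0000e+00,  6.0000e-03,
        0.0000e+00]), 'eef_pos': array([0.171, 0.652, 0.206]), 'tcp_rot': array([-0.432,  0.561,  0.431,  0.559]), 'contact_force': array([-0.228,  0.339,  0.149]), 'wrist_torque': array([-0.02 ,  0.026,  0.027]), 'opening': np.float64(1.0)}
scene [ 1.15622618 -0.39104111  0.59000889] [[0.57, 0.82, -0.02], [0.47, -0.35, -0.81], [-0.67, 0.45, -0.58]] 466.3865154640587
top [0.4248001  0.00446712 1.2723795 ] [[0.01, -1.0, 0.02], [-0.99, -0.01, -0.15], [0.15, -0.02, -0.99]] 533.0415720800612
wrist [0.09984595 0.67202796 0.37268654] [[0.25, 0.97, -0.0], [0.93, -0.24, 0.28], [0.27, -0.07, -0.96]] 380.9253110951987
```

View pics/scene0.png

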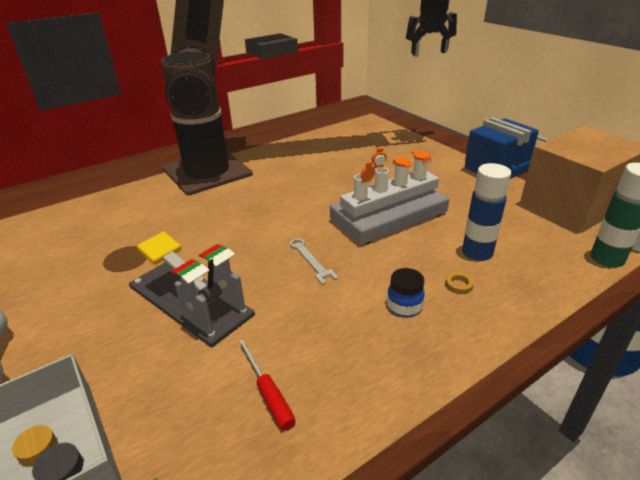

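View pics/top0.png

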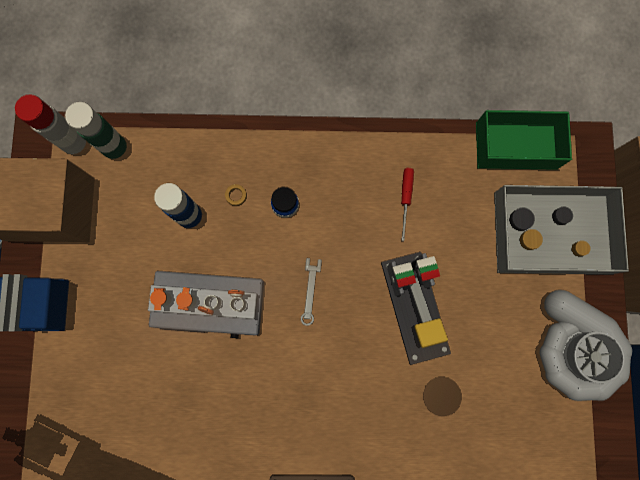

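The scene view shows the handle station at about (200,280) and the shaker at about (390,190). In the top view the two left tubes (158,298) and (184,299) are shut. The two right ones (213,303) and (239,303) are open, with caps at (205,310) and (236,293). Next I'll enlarge those areas.

Run:
```python
from h import *
import pickle
D=pickle.load(open("d0.pkl","rb"))
def crop(n,x,y,w,h,k): return cv2.resize(D[n]["color"][y:y+h,x:x+w,::-1],None,fx=k,fy=k,interpolation=cv2.INTER_CUBIC)
a=crop("top",140,260,133,90,6)[:540,:798]
cv2.imwrite("pics/c1.png",a)
b=crop("scene",320,140,133,100,6)
cv2.imwrite("pics/c2.png",b)
```

```text
(no output)
```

View pics/c1.png

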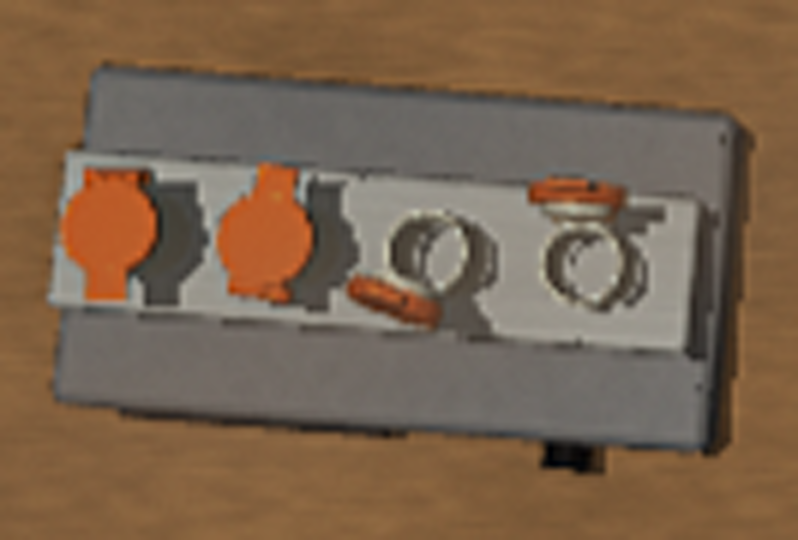

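View pics/c2.png

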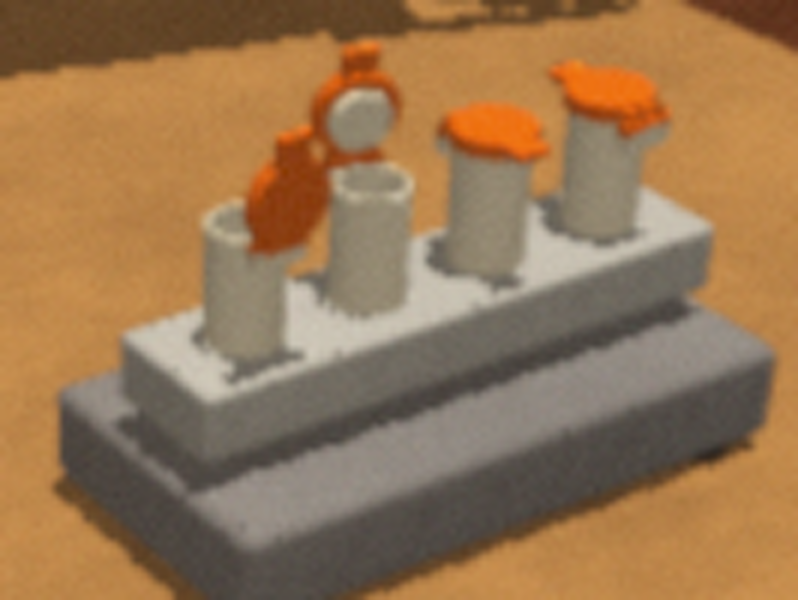

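The crops confirm tubes 1 and 2 are shut. Tube 3 has its rim at about crop (430,252), with its cap standing on the robot side. Tube 4 has its rim at about crop (590,266), with its cap standing on the far (+x) side. Next I'll measure.

Run:
```python
from h import *
import pickle
D=pickle.load(open("d0.pkl","rb"))
T,S=D["top"],D["scene"]
def mask(c,h0,h1,box,s=150,v=90):
    H=cv2.cvtColor(c["color"],cv2.COLOR_RGB2HSV); m=cv2.inRange(H,(h0,s,v),(h1,255,255)); o=np.zeros_like(m); x,y,w,h=box
    o[y:y+h,x:x+w]=m[y:y+h,x:x+w]; return o
m=mask(T,3,14,(140,270,130,60),190)
n,l,st,ce=cv2.connectedComponentsWithStats(m)
for i in range(1,n):
    if st[i,4]<15: continue
    k=cv2.resize((l==i).astype(np.uint8)*255,None,fx=8,fy=8,interpolation=cv2.INTER_LINEAR); k=(k>127).astype(np.uint8)
    dt=cv2.distanceTransform(k,cv2.DIST_L2,5); p=np.argwhere(dt>dt.max()-.6).mean(0)[::-1]
    p=(p+.5)/8-.5
    print("top orange",st[i],ce[i].round(1),"disc",p.round(2),dt.max()/8,onz(T,*p,.138).round(4))
m=mask(S,3,14,(340,140,100,60),190)
n,l,st,ce=cv2.connectedComponentsWithStats(m)
for i in range(1,n):
    if st[i,4]>15: print("scene orange",st[i],ce[i].round(1))
for u,v in((432,252),(590,266)): print("rim",onz(T,(u+.5)/6-.5+140,(v+.5)/6-.5+260,.130).round(4))
y=[]
for c,b in((T,(400,300,60,60)),(S,(120,220,70,50))):
    m=mask(c,22,34,b,150,80); r=cv2.minAreaRect(np.argwhere(m>0)[:,::-1].astype(np.float32)); y.append(np.argwhere(m>0).mean(0)[::-1]); print("pad",y[-1],r,(m>0).sum())
    print(cv2.boxPoints(r).round(1).tolist())
print("pad tri",tri(ray(T,*y[0]),ray(S,*y[1])), onz(T,*y[0],.103))
# tip of open caps: triangulate
a=cv2.resize(T["color"][240:375,360:470,::-1],None,fx=4.4,fy=4.4,interpolation=cv2.INTER_CUBIC)
b=cv2.resize(S["color"][225:345,120:265,::-1],None,fx=2.15,fy=2.15,interpolation=cv2.INTER_CUBIC)
o=np.zeros((600,800,3),np.uint8);o[:a.shape[0],:a.shape[1]]=a;o[:b.shape[0],a.shape[1]:a.shape[1]+b.shape[1]]=b
cv2.imwrite("pics/c3.png",o); print(a.shape)
```

```text
top orange [151 289  15  21 227] [157.8 298. ] disc [157.87 297.35] 7.1399236 [0.4834 0.3317 0.138 ]
top orange [176 288  16  22 224] [183.8 298.8] disc [183.04 298.32] 5.3496127 [0.482  0.2788 0.138 ]
scene orange [361 147  26  35 291] [370.7 166.1]
scene orange [412 150  19  12 144] [421.4 155.3]
scene orange [393 157  19  10 128] [402.1 161.3]
rim [0.4762 0.22   0.13  ]
rim [0.4719 0.164  0.13  ]
pad [430.96763203 332.26405451] ((430.7745361328125, 332.7027587890625), (23.689001083374023, 27.15201187133789), 72.47443389892578) 587
[[414.29998779296875, 325.5], [440.20001220703125, 317.29998779296875], [447.29998779296875, 339.8999938964844], [421.3999938964844, 348.1000061035156]]
pad [158.02796272 246.6644474 ] ((163.15834045410156, 255.39320373535156), (43.44792938232422, 37.79547882080078), 62.35402297973633) 751
[[136.3000030517578, 244.89999389648438], [169.8000030517578, 227.39999389648438], [190.0, 265.8999938964844], [156.5, 283.3999938964844]]
pad tri (array([ 0.41630331, -0.25499666,  0.09656798]), np.float64(0.001706569561243731)) [ 0.41661183 -0.25275047  0.103     ]
(594, 484, 3)
```

View pics/c3.png

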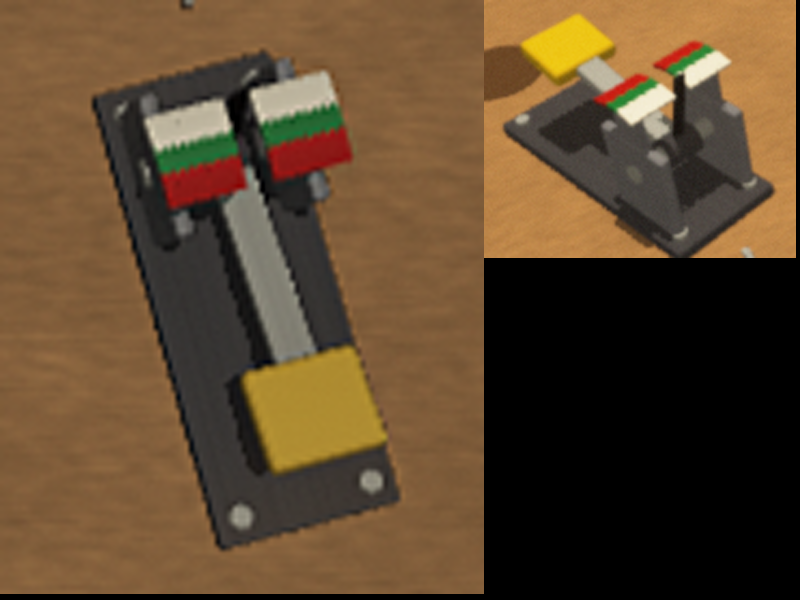

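The crop shows the station's long axis running down the image, with the pad centre at about (0.416, -0.254, 0.103). Next I'll work out the cap tips and the first move.

```bash
cat >> h.py <<'E'
r=np.array([-.068,-1,0]);r/=np.linalg.norm(r);n=np.array([-r[1],r[0],0])
T3=np.array([.476,.2215,0]);T4=np.array([.472,.166,0]);PAD=np.array([.4155,-.254,.103])
def goal(p,zdir=None):
    s=ctrl.get_state();R0=R.from_quat(s["tcp_rot"]);M=R0.as_matrix()
    print("t",s["time"],"pos",s["eef_pos"].round(4),"F",s["contact_force"].round(1),"axes x",M[:,0].round(3),"z",M[:,2].round(3))
    sh=M.T@(np.array(p)-s["eef_pos"])/.3
    rv=np.zeros(3)
    if zdir is not None:
        z=np.array(zdir)/np.linalg.norm(zdir); x=np.array([0,0,-1.]); 
        for sg in(1,-1):
            G=np.column_stack([x,np.cross(z*sg,x),z*sg]); rv=(R0.inv()*R.from_matrix(G)).as_rotvec()/(np.pi/2); print("  turn",rv.round(4))
    print("  shift",sh.round(4))
E
python3 - <<'E'
from h import *
import pickle
D=pickle.load(open("d0.pkl","rb"));S=D["scene"]
for nm,t,u,v in(("T3",T3,379.9,147.1),("T4",T4,368.7,161.3)):
    o,d=ray(S,u,v); k=np.dot(t-o,r)/np.dot(d,r); p=o+k*d; print(nm,"tab tip n,z",np.dot(p-t,n).round(4),p[2].round(4))
print(n); st=T3-.06*n+[0,0,.215];print(st)
goal(st,n)
E
```

```text
T3 tab tip n,z -0.0089 0.1784
T4 tab tip n,z 0.0291 0.1758
[ 0.99769599 -0.06784333  0.        ]
[0.41613824 0.2255706  0.215     ]
t 0.15 pos [0.1712 0.6524 0.2064] F [ 0.2 -0.  -0.4] axes x [-0.001 -0.002 -1.   ] z [ 0.254  0.967 -0.002]
  turn [ 8.798e-01 -1.100e-03  7.000e-04]
  turn [-1.1202e+00 -7.0000e-04 -1.2000e-03]
  shift [-0.0267 -1.151  -1.1686]
```

play_rows(
  rows=[
    [0, [-0.03, -0.8, -0.81], [0.6, 0, 0]],
    [0, [-0.03, -0.8, -0.81], [0.6, 0, 0]],
    [0, [-0.03, -0.8, -0.81], [0.6, 0, 0]],
    [0, [-0.03, -0.8, -0.81], [0.6, 0, 0]],
    [0, [-0.03, -0.8, -0.81], [0.6, 0, 0]],
    [0, [-0.03, -0.8, -0.81], [0.6, 0, 0]],
    [0, [-0.03, -0.8, -0.81], [0.6, 0, 0]],
    [0, [-0.03, -0.8, -0.81], [0.6, 0, 0]],
    [0, [-0.03, -0.8, -0.81], [0.6, 0, 0]],
    [0, [-0.03, -0.8, -0.81], [0.6, 0, 0]],
  ],
  force=40,
)

```text
time: 0.98
eef_pos: [0.343, 0.3549, 0.2165]
tcp_rot: [-0.129, 0.695, 0.129, 0.695]
contact_force: [0.4, 0.4, -0.2]
opening: -0.001
```

```bash
python3 -c "
from h import *
goal(T3-.06*n+[0,0,.215],n);print(ctrl.get_state()['opening'])"
```

```text
t 0.9833 pos [0.343  0.3549 0.2165] F [ 0.4  0.4 -0.2] axes x [ 0. -0. -1.] z [0.933 0.359 0.   ]
  turn [2.77e-01 2.00e-04 1.00e-04]
  turn [-1.723e+00 -1.000e-04  2.000e-04]
  shift [ 0.0052 -0.4897  0.0727]
-0.0014361152190017236
```

play_rows(
  rows=[
    [0, [0, -0.49, 0.073], [0.277, 0, 0]],
    [0, [0, -0.49, 0.073], [0.277, 0, 0]],
    [0, [0, -0.49, 0.073], [0.277, 0, 0]],
    [0, [0, -0.49, 0.073], [0.277, 0, 0]],
    [0, [0, -0.49, 0.073], [0.277, 0, 0]],
    [0, [0.1, -0.49, 0.073], [0.277, 0, 0]],
    [0, [0.22, -0.49, 0.073], [0.277, 0, 0]],
    [0, [0.22, -0.49, 0.073], [0.277, 0, 0]],
    [0, [0.22, -0.49, 0.073], [0.277, 0, 0]],
  ],
)

```text
time: 1.73
eef_pos: [0.4133, 0.2286, 0.1486]
tcp_rot: [0.021, 0.709, -0.022, 0.705]
contact_force: [1.0, 1.2, 0.6]
opening: 0.001
```

```bash
python3 -c "
from h import *
goal(T3+[0,0,.15],n)
a=cams.read_camera('scene');b=cams.read_camera('wrist')
A=cv2.resize(a['color'][100:240,300:460],None,fx=2.5,fy=2.5);B=cv2.resize(b['color'],(400,300))
o=np.zeros((350,800,3),np.uint8);o[:,:400]=A;o[:300,400:]=B
cv2.imwrite('pics/v1.png',o[:,:,::-1])"
```

```text
t 1.7333 pos [0.4133 0.2286 0.1486] F [1.  1.2 0.6] axes x [-0.006 -0.001 -1.   ] z [ 0.998 -0.061 -0.006]
  turn [ 0.0042 -0.0036  0.001 ]
  turn [-1.9957e+00 -1.5000e-03 -5.6000e-03]
  shift [-0.0058 -0.011   0.2099]
```

View pics/v1.png

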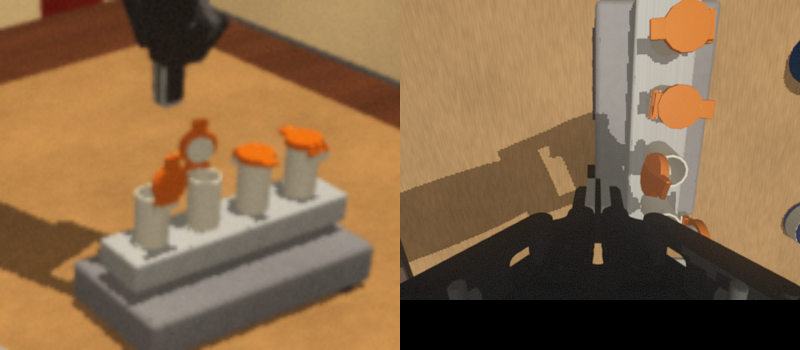

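The fingers stand behind cap 3, in line with tube 3; the wrist view has the tip at (592,170) and the tube at (680,172). Next is the sweep over the tube.

play_rows(
  rows=[
    [0, [-0.005, -0.011, 0.04], [0, 0, 0]],
    [0, [-0.005, -0.011, 0.08], [0, 0, 0]],
    [0, [-0.005, -0.011, 0.11], [0, 0, 0]],
    [0, [-0.005, -0.011, 0.14], [0, 0, 0]],
    [0, [-0.005, -0.011, 0.17], [0, 0, 0]],
    [0, [-0.005, -0.011, 0.2], [0, 0, 0]],
    [0, [-0.005, -0.011, 0.21], [0, 0, 0]],
    [0, [0.01, -0.011, 0.21], [0, 0, 0]],
    [0, [0.025, -0.011, 0.21], [0, 0, 0]],
    [0, [0.035, -0.011, 0.21], [0, 0, 0]],
  ],
)

```text
time: 2.67
eef_pos: [0.4774, 0.2205, 0.1389]
tcp_rot: [0.022, 0.707, -0.023, 0.706]
contact_force: [-0.3, 0.1, -0.2]
opening: -0.005
```

```bash
python3 -c "
from h import *
goal(T3+[0,0,.137],n)"
```

```text
t 2.6667 pos [0.4774 0.2205 0.1389] F [-0.3  0.1 -0.2] axes x [-0.002 -0.    -1.   ] z [ 0.998 -0.063 -0.002]
  turn [ 0.0028 -0.0011  0.0003]
  turn [-1.9972e+00 -5.0000e-04 -1.7000e-03]
  shift [ 0.0062  0.0032 -0.0049]
```

Now a gentle press, one small step at a time.

play_rows(
  rows=[
    [0, [0.007, 0, 0], [0, 0, 0]],
    [0, [0.014, 0, 0], [0, 0, 0]],
    [0, [0.014, 0, 0], [0, 0, 0]],
  ],
)

```text
time: 2.92
eef_pos: [0.4776, 0.2205, 0.1351]
tcp_rot: [0.022, 0.707, -0.023, 0.706]
contact_force: [0.8, -0.1, 1.0]
opening: -0.002
```

play_rows(
  rows=[
    [0, [0.007, 0, 0], [0, 0, 0]],
    [0, [0.007, 0, 0], [0, 0, 0]],
  ],
)

```text
time: 3.08
eef_pos: [0.478, 0.2206, 0.1335]
tcp_rot: [0.022, 0.707, -0.022, 0.707]
contact_force: [-0.2, -0.1, 0.7]
opening: 0.002
```

```bash
python3 -c "
from h import *
s=ctrl.get_state();print(s['eef_pos'],s['contact_force'])
a=cams.read_camera('scene');b=cams.read_camera('wrist')
A=cv2.resize(a['color'][130:210,330:450],None,fx=4,fy=4);B=cv2.resize(b['color'][0:320,160:480],(320,320))
o=np.zeros((320,800,3),np.uint8);o[:,:480]=A;o[:,480:]=B
cv2.imwrite('pics/v2.png',o[:,:,::-1])"
```

```text
[0.47803104 0.22058601 0.1335107 ] [-0.20817304 -0.10553101  0.68215194]
```

View pics/v2.png

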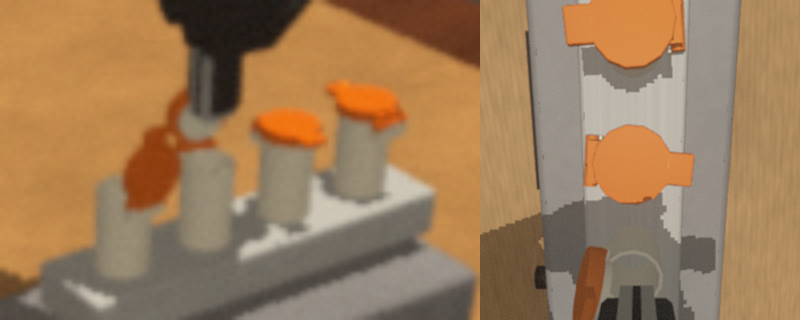

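Cap 3 is still standing: in the wrist crop its rim is at (635,272) and its cap at (592,285), and the fingertips are below the rim centre in the image. I'll check the geometry with the wrist camera before moving again.

Run:
```python
from h import *
import pickle
D=pickle.load(open("d0.pkl","rb"))
w=cams.read_camera("wrist");T=cams.read_camera("top");S=cams.read_camera("scene");pickle.dump(dict(wrist=w,top=T,scene=S),open("d1.pkl","wb"))
s=ctrl.get_state()
print("tcp in wrist",proj(w,s["eef_pos"]),"top",proj(T,s["eef_pos"]),"scene",proj(S,s["eef_pos"]))
print("T3 rim in wrist",proj(w,T3+[0,0,.13]),"T4",proj(w,T4+[0,0,.13]))
print("rim from wrist px",onz(w,315,272,.13),"cap2 disc",onz(w,160+632-480,163,.138),"cap1",onz(w,160+635-480,25,.138))
V=w["view"];print(-V[:3,:3].T@V[:3,3])
a=cv2.resize(T["color"][260:350,140:270],None,fx=3,fy=3,interpolation=cv2.INTER_CUBIC);b=cv2.resize(w["color"][180:380,220:420],None,fx=2,fy=2)
o=np.zeros((400,800,3),np.uint8);o[:270,:390]=a;o[:,400:]=b
cv2.imwrite("pics/v3.png",o[:,:,::-1])
```

```text
tcp in wrist (np.float64(319.62061932136123), np.float64(284.5614579917256)) top (np.float64(210.99993343083884), np.float64(300.4684208458912)) scene (np.float64(381.78331497874706), np.float64(168.3260345186095))
T3 rim in wrist (np.float64(314.5081877472445), np.float64(279.78762075436225)) T4 (np.float64(313.71097365641737), np.float64(378.0054042463875))
rim from wrist px [0.47649536 0.22551289 0.13      ] cap2 disc [0.47862641 0.27790282 0.138     ] cap1 [0.48321209 0.32968343 0.138     ]
[0.48160882 0.29402851 0.30021912]
```

View pics/v3.png

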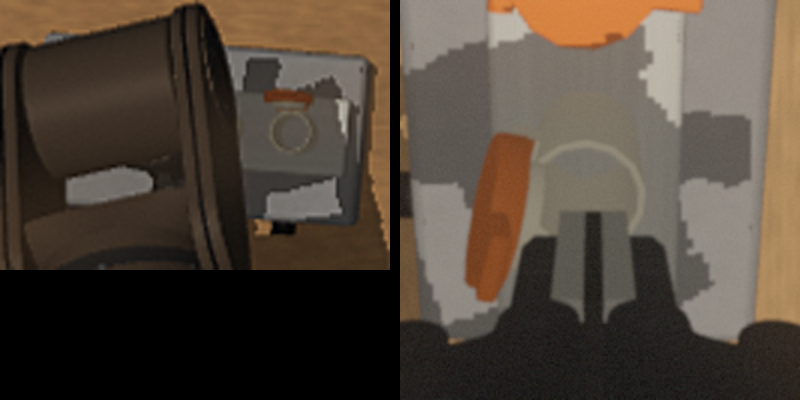

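The geometry matches: tube 3 is where I measured it. In both the scene and wrist views, though, the real fingertip is about 25 mm above the reported TCP, at z≈0.158, so the sweep passed over the cap. I'll go back and sweep again 25 mm lower, checking by contact.

play_rows(
  rows=[
    [0, [-0.12, 0, 0], [0, 0, 0]],
    [0, [-0.12, 0, -0.03], [0, 0, 0]],
    [0, [-0.12, 0, -0.13], [0, 0, 0]],
    [0, [-0.12, 0, -0.22], [0, 0, 0]],
    [0, [-0.12, 0, -0.22], [0, 0, 0]],
    [0, [0.0, 0, -0.22], [0, 0, 0]],
    [0, [0.025, 0, -0.22], [0, 0, 0]],
    [0, [0.025, 0, -0.22], [0, 0, 0]],
  ],
)

```text
time: 4.0
eef_pos: [0.4104, 0.2241, 0.1235]
tcp_rot: [0.022, 0.709, -0.023, 0.705]
contact_force: [-0.9, 0.2, 0.6]
opening: -0.0
```

Run:
```python
from h import *
goal(T3+[0,0,.125],n)
S=cams.read_camera("scene");p=ctrl.get_state()["eef_pos"]
u,v=proj(S,p);print("TCP px",u,v,"25mm up",proj(S,p+[0,0,.025]))
print("init TCP px",proj(S,[.171,.652,.206]))
g=cv2.cvtColor(S["color"],cv2.COLOR_RGB2GRAY).astype(int)
print("col",[ (y,g[y,int(round(u))]) for y in range(int(v)-26,int(v)+8,2)])
```

```text
t 4.0 pos [0.4104 0.2241 0.1235] F [-0.9  0.2  0.6] axes x [-0.006 -0.002 -1.   ] z [ 0.998 -0.064 -0.006]
  turn [ 0.0027 -0.0037  0.0014]
  turn [-1.9973 -0.0022 -0.0058]
  shift [-0.0061  0.0054  0.2189]
TCP px 363.52893932114074 160.69232750696375 25mm up (np.float64(363.84069963275067), np.float64(150.41038007598894))
init TCP px (np.float64(426.9179830024756), np.float64(67.31195464499774))
col [(134, np.int64(26)), (136, np.int64(30)), (138, np.int64(39)), (140, np.int64(39)), (142, np.int64(37)), (144, np.int64(38)), (146, np.int64(40)), (148, np.int64(35)), (150, np.int64(36)), (152, np.int64(89)), (154, np.int64(140)), (156, np.int64(144)), (158, np.int64(146)), (160, np.int64(140)), (162, np.int64(146)), (164, np.int64(145)), (166, np.int64(141))]
```

The offset is confirmed: the real tip is about 22–25 mm above the reported TCP. Now I sweep at a true tip height of about 0.147.

play_rows(
  rows=[
    [0, [-0.005, 0.005, 0.04], [0, 0, 0]],
    [0, [-0.005, 0.005, 0.08], [0, 0, 0]],
    [0, [-0.005, 0.005, 0.11], [0, 0, 0]],
    [0, [-0.005, 0.005, 0.14], [0, 0, 0]],
    [0, [-0.005, 0.005, 0.17], [0, 0, 0]],
    [0, [-0.005, 0.005, 0.2], [0, 0, 0]],
    [0, [-0.005, 0.005, 0.22], [0, 0, 0]],
    [0, [-0.005, 0.005, 0.22], [0, 0, 0]],
    [0, [0.01, 0.005, 0.22], [0, 0, 0]],
    [0, [0.02, 0.005, 0.22], [0, 0, 0]],
  ],
)

```text
time: 4.88
eef_pos: [0.4786, 0.2221, 0.1201]
tcp_rot: [0.023, 0.706, -0.022, 0.707]
contact_force: [0.1, -0.5, 1.4]
opening: -0.001
```

play_rows(
  rows=[
    [0, [0.007, 0, 0], [0, 0, 0]],
    [0, [0.014, 0, 0], [0, 0, 0]],
    [0, [0.014, 0, 0], [0, 0, 0]],
  ],
)

```text
time: 5.13
eef_pos: [0.4778, 0.222, 0.1155]
tcp_rot: [0.022, 0.707, -0.023, 0.706]
contact_force: [-0.8, -0.2, 0.2]
opening: -0.0
```

play_rows(
  rows=[
    [0, [0.006, 0, 0], [0, 0, 0]],
    [0, [0.012, 0, 0], [0, 0, 0]],
    [0, [0.012, 0, 0], [0, 0, 0]],
  ],
)

```text
time: 5.38
eef_pos: [0.4783, 0.222, 0.1141]
tcp_rot: [0.022, 0.707, -0.023, 0.706]
contact_force: [-3.4, -1.8, 9.4]
opening: -0.004
```

Contact: 9.4 N at reported 0.1141, so the offset is 24 mm. I'll press a little harder, then lift and look.

play_rows(
  rows=[
    [0, [0.005, 0, 0], [0, 0, 0]],
    [0, [0.005, 0, 0], [0, 0, 0]],
  ],
)

```text
time: 5.55
eef_pos: [0.4783, 0.222, 0.114]
tcp_rot: [0.022, 0.707, -0.023, 0.706]
contact_force: [-6.7, -2.6, 15.6]
opening: 0.002
```

play_rows(
  rows=[
    [0, [-0.1, 0, 0], [0, 0, 0]],
    [0, [-0.24, 0, 0], [0, 0, 0]],
    [0, [-0.24, 0, 0], [0, 0, 0]],
    [0, [-0.24, 0, 0], [0, 0, 0]],
  ],
)

```text
time: 5.88
eef_pos: [0.4802, 0.2227, 0.1863]
tcp_rot: [0.023, 0.704, -0.022, 0.709]
contact_force: [-0.3, 0.1, -0.8]
opening: -0.001
```

Run:
```python
from h import *
print("standoff4");goal(T4+.065*n+[0,0,.187],n)
a=cams.read_camera('scene');b=cams.read_camera('wrist')
A=cv2.resize(a['color'][130:210,330:450],None,fx=4,fy=4);B=b['color'][60:380,160:480]
o=np.zeros((320,800,3),np.uint8);o[:,:480]=A;o[:,480:]=B
cv2.imwrite('pics/v4.png',o[:,:,::-1])
```

```text
standoff4
t 5.8833 pos [0.4802 0.2227 0.1863] F [-0.3  0.1 -0.8] axes x [ 0.007  0.002 -1.   ] z [ 0.998 -0.063  0.006]
  turn [ 0.0029  0.0041 -0.0014]
  turn [-1.9971  0.0022  0.0064]
  shift [-0.0014 -0.1912  0.2014]
```

View pics/v4.png

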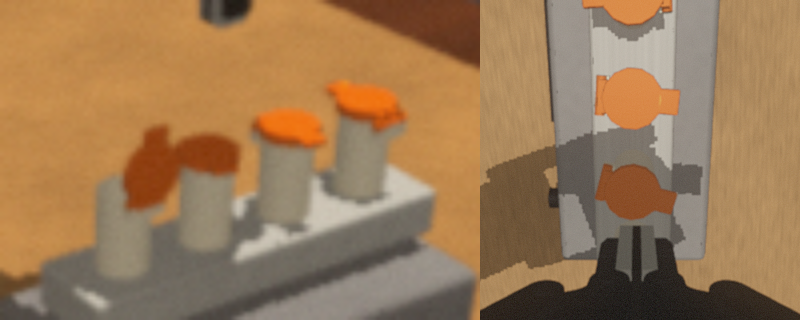

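Cap 3 is shut, level on its tube at (208,155) in the crop. Tube 4's cap is next, pushed from the +x side. That makes nine pictures viewed.

play_rows(
  rows=[
    [0, [0, -0.1, 0.1], [0, 0, 0]],
    [0, [0, -0.19, 0.2], [0, 0, 0]],
    [0, [0, -0.19, 0.2], [0, 0, 0]],
    [0, [0, -0.19, 0.2], [0, 0, 0]],
    [0, [0.1, -0.19, 0.2], [0, 0, 0]],
    [0, [0.21, -0.19, 0.2], [0, 0, 0]],
    [0, [0.21, -0.19, 0.2], [0, 0, 0]],
    [0, [0.21, -0.19, 0.2], [0, 0, 0]],
  ],
)

```text
time: 6.65
eef_pos: [0.5314, 0.1617, 0.1168]
tcp_rot: [0.022, 0.71, -0.022, 0.704]
contact_force: [-0.2, -0.0, 0.1]
opening: 0.0
```

```bash
python3 -c "
from h import *
goal(T4+[0,0,.123],n)"
```

```text
t 6.65 pos [0.5314 0.1617 0.1168] F [-0.2 -0.   0.1] axes x [-0.008 -0.001 -1.   ] z [ 0.998 -0.063 -0.008]
  turn [ 0.0033 -0.005   0.0007]
  turn [-1.9967e+00 -1.2000e-03 -7.8000e-03]
  shift [-0.0193  0.0018 -0.1985]
```

play_rows(
  rows=[
    [0, [-0.025, 0, -0.02], [0, 0, 0]],
    [0, [-0.025, 0, -0.06], [0, 0, 0]],
    [0, [-0.025, 0, -0.09], [0, 0, 0]],
    [0, [-0.025, 0, -0.12], [0, 0, 0]],
    [0, [-0.025, 0, -0.15], [0, 0, 0]],
    [0, [-0.025, 0, -0.18], [0, 0, 0]],
    [0, [-0.025, 0, -0.2], [0, 0, 0]],
    [0, [-0.02, 0, -0.2], [0, 0, 0]],
    [0, [-0.01, 0, -0.2], [0, 0, 0]],
    [0, [0.0, 0, -0.2], [0, 0, 0]],
  ],
)

```text
time: 7.48
eef_pos: [0.4748, 0.1652, 0.1199]
tcp_rot: [0.023, 0.707, -0.022, 0.707]
contact_force: [-0.2, 0.3, 1.7]
opening: -0.004
```

play_rows(
  rows=[
    [0, [0.008, 0, 0], [0, 0, 0]],
    [0, [0.016, 0, 0], [0, 0, 0]],
    [0, [0.016, 0, 0], [0, 0, 0]],
  ],
)

```text
time: 7.73
eef_pos: [0.4747, 0.1651, 0.1144]
tcp_rot: [0.023, 0.707, -0.023, 0.706]
contact_force: [-0.5, 0.5, 0.4]
opening: 0.003
```

play_rows(
  rows=[
    [0, [0.005, 0, 0], [0, 0, 0]],
    [0, [0.01, 0, 0], [0, 0, 0]],
    [0, [0.01, 0, 0], [0, 0, 0]],
  ],
)

```text
time: 7.98
eef_pos: [0.4749, 0.1651, 0.1141]
tcp_rot: [0.022, 0.707, -0.023, 0.706]
contact_force: [-5.7, -0.8, 11.2]
opening: 0.002
```

play_rows(
  rows=[
    [0, [0.004, 0, 0], [0, 0, 0]],
    [0, [0.004, 0, 0], [0, 0, 0]],
  ],
)

```text
time: 8.15
eef_pos: [0.475, 0.1651, 0.1141]
tcp_rot: [0.022, 0.707, -0.023, 0.706]
contact_force: [-7.4, -2.8, 16.2]
opening: 0.001
```

play_rows(
  rows=[
    [0, [-0.1, 0, 0], [0, 0, 0]],
    [0, [-0.24, 0, 0], [0, 0, 0]],
    [0, [-0.24, 0, 0], [0, 0, 0]],
    [0, [-0.24, -0.1, 0], [0, 0, 0]],
    [0, [-0.24, -0.24, 0], [0, 0, 0]],
    [0, [-0.24, -0.38, 0], [0, 0, 0]],
    [0, [-0.24, -0.52, 0], [0, 0, 0]],
    [0, [-0.24, -0.6, 0], [0, 0, 0]],
    [0, [-0.24, -0.6, 0], [0, 0, 0]],
  ],
)

```text
time: 8.9
eef_pos: [0.4634, -0.0185, 0.1828]
tcp_rot: [0.024, 0.706, -0.025, 0.707]
contact_force: [0.0, 0.3, 0.5]
opening: -0.003
```

Run:
```python
from h import *
import pickle
goal([.411,-.2555,.187],n);print(ctrl.get_state()["qpos"].round(2))
a=cams.read_camera('scene');t=cams.read_camera('top');pickle.dump((a,t),open("d2.pkl","wb"))
A=cv2.resize(a['color'][130:210,330:450],None,fx=4,fy=4);B=cv2.resize(t['color'][265:345,145:265],None,fx=2.6,fy=2.6)
o=np.zeros((320,800,3),np.uint8);o[:,:480]=A;o[:208,480:792]=B
cv2.imwrite('pics/v5.png',o[:,:,::-1])
```

```text
t 8.9 pos [ 0.4634 -0.0185  0.1828] F [0.  0.3 0.5] axes x [ 0.001 -0.002 -1.   ] z [ 0.998 -0.069  0.001]
  turn [-0.0006  0.0005  0.0012]
  turn [ 1.9994e+00  1.8000e-03 -8.0000e-04]
  shift [-0.0125 -0.8    -0.1197]
[-0.26 -0.17  2.1  -0.    1.21 -0.19]
```

View pics/v5.png

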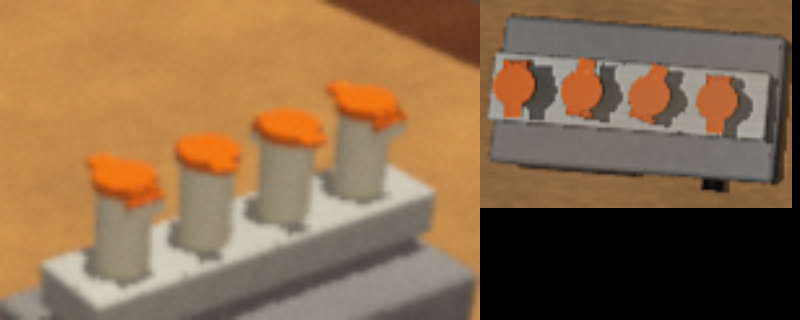

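All four caps are level and shut. Now I move over the pad; contact should come at reported z≈0.079 and mid green at ≈0.042.

play_rows(
  rows=[
    [0, [-0.01, -0.14, -0.02], [0, 0, 0]],
    [0, [-0.01, -0.28, -0.04], [0, 0, 0]],
    [0, [-0.01, -0.42, -0.06], [0, 0, 0]],
    [0, [-0.01, -0.56, -0.08], [0, 0, 0]],
    [0, [-0.01, -0.7, -0.1], [0, 0, 0]],
    [0, [-0.01, -0.8, -0.12], [0, 0, 0]],
    [0, [-0.01, -0.8, -0.12], [0, 0, 0]],
    [0, [0.1, -0.8, -0.12], [0, 0, 0]],
    [0, [0.22, -0.8, -0.12], [0, 0, 0]],
    [0, [0.28, -0.8, -0.12], [0, 0, 0]],
  ],
)

```text
time: 9.83
eef_pos: [0.4111, -0.2491, 0.0951]
tcp_rot: [0.023, 0.708, -0.021, 0.706]
contact_force: [-1.3, 0.3, -1.1]
opening: 0.001
```

Run:
```python
from h import *
goal([.411,-.2555,.085],n)
S=cams.read_camera("scene");p=ctrl.get_state()["eef_pos"];print(proj(S,p+[0,0,.024]))
```

```text
t 9.8333 pos [ 0.4111 -0.2491  0.0951] F [-1.3  0.3 -1.1] axes x [-0.003  0.004 -1.   ] z [ 0.998 -0.062 -0.004]
  turn [ 0.0035 -0.0023 -0.0023]
  turn [-1.9965  0.0036 -0.0036]
  shift [ 0.0336 -0.0215  0.0011]
(np.float64(158.91297121230204), np.float64(234.65737169391178))
```

play_rows(
  rows=[
    [0, [0.02, -0.02, 0], [0, 0, 0]],
    [0, [0.04, -0.02, 0], [0, 0, 0]],
    [0, [0.06, -0.02, 0], [0, 0, 0]],
    [0, [0.08, -0.02, 0], [0, 0, 0]],
    [0, [0.1, -0.02, 0], [0, 0, 0]],
    [0, [0.115, -0.02, 0], [0, 0, 0]],
    [0, [0.13, -0.02, 0], [0, 0, 0]],
    [0, [0.13, -0.02, 0], [0, 0, 0]],
  ],
)

```text
time: 10.55
eef_pos: [0.4122, -0.2588, 0.0606]
tcp_rot: [0.021, 0.706, -0.023, 0.707]
contact_force: [-1.8, -0.8, 5.5]
opening: -0.001
```

Run:
```python
from h import *
goal([.411,-.2555,.042],n)
S=cams.read_camera("scene");p=ctrl.get_state()["eef_pos"]
cv2.imwrite("pics/v6.png",cv2.resize(S["color"][215:345,110:270,::-1],None,fx=4,fy=4,interpolation=cv2.INTER_CUBIC))
```

```text
t 10.55 pos [ 0.4122 -0.2588  0.0606] F [-1.8 -0.8  5.5] axes x [ 0.001 -0.003 -1.   ] z [ 0.998 -0.063  0.001]
  turn [0.003  0.0009 0.0016]
  turn [-1.997e+00 -2.500e-03  1.300e-03]
  shift [ 0.062   0.011  -0.0049]
```

View pics/v6.png

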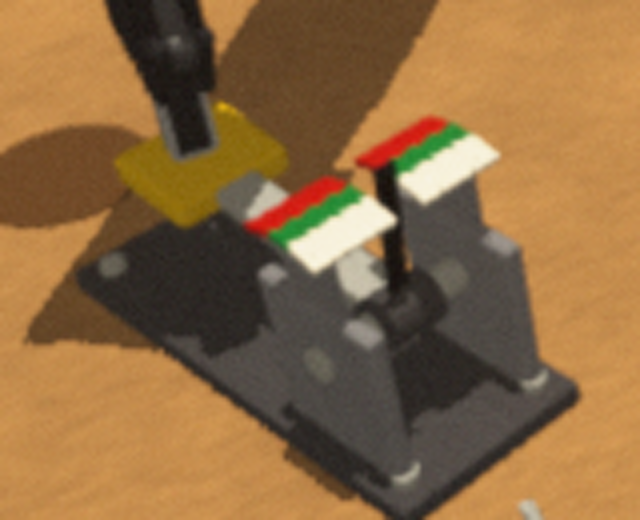

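The fingers are on the pad centre at (190,150), and the pointer tip at (388,170) is still in the white, just short of green. I'll press on by about 17 mm.

play_rows(
  rows=[
    [0, [0.012, 0.01, -0.005], [0, 0, 0]],
    [0, [0.024, 0.01, -0.005], [0, 0, 0]],
    [0, [0.036, 0.01, -0.005], [0, 0, 0]],
    [0, [0.048, 0.01, -0.005], [0, 0, 0]],
    [0, [0.054, 0.01, -0.005], [0, 0, 0]],
    [0, [0.054, 0.01, -0.005], [0, 0, 0]],
  ],
)

```text
time: 11.1
eef_pos: [0.4114, -0.257, 0.0455]
tcp_rot: [0.02, 0.706, -0.024, 0.708]
contact_force: [-3.2, -3.5, 7.8]
opening: -0.0
```

Run:
```python
from h import *
goal([.411,-.2555,.042],n)
S=cams.read_camera("scene");T=cams.read_camera("top")
A=cv2.resize(S["color"][225:345,115:265],None,fx=3.2,fy=3.2,interpolation=cv2.INTER_CUBIC);B=cv2.resize(T["color"][245:300,375:450],None,fx=4.2,fy=4.2,interpolation=cv2.INTER_CUBIC)
o=np.zeros((384,800,3),np.uint8);o[:,:480]=A;o[:B.shape[0],480:480+B.shape[1]]=B
cv2.imwrite("pics/v7.png",o[:,:,::-1])
```

```text
t 11.1 pos [ 0.4114 -0.257   0.0455] F [-3.2 -3.5  7.8] axes x [ 0.002 -0.005 -1.   ] z [ 0.998 -0.063  0.002]
  turn [0.0032 0.0016 0.0031]
  turn [-1.9968 -0.0049  0.0025]
  shift [ 0.0117  0.005  -0.0018]
```

View pics/v7.png

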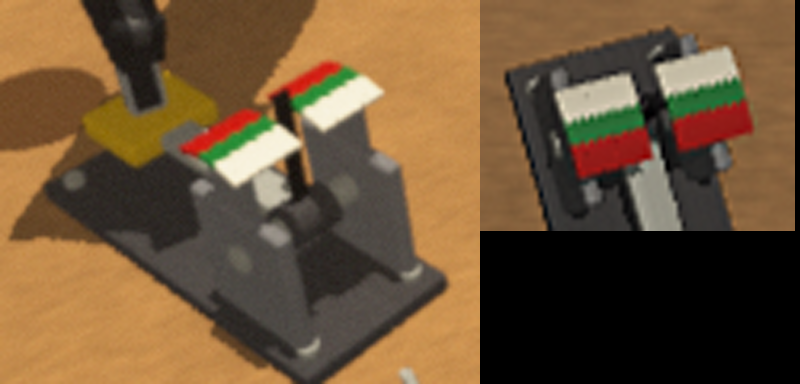

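The pointer has moved up to about (283,95), between the green parts of the two scale halves. From the tip height, θ≈0.245. I'll check numerically with the pointer projection.

```bash
cat > chk.py <<'E'
from h import *
S=cams.read_camera("scene");p=ctrl.get_state()["eef_pos"]
xs=np.array([.96,.275,0]);xs/=np.linalg.norm(xs)
piv=PAD+.1341*xs;piv[2]=.062
for th in(.18,.24,.27,.30,.36): print(th,np.round(proj(S,piv-.08*np.sin(th)*xs+[0,0,.08*np.cos(th)]),1))
g=S["color"].max(2)
for v in range(246,266,2): print(v,g[v,194:216].tolist())
a=[]
for th in np.linspace(0,.55,111):
    al=.24-th; a.append(.062+.14*np.sin(al)+.008*np.cos(al))
print("theta from tip z",np.interp(-(p[2]+.024),-np.array(a),np.linspace(0,.55,111)),ctrl.get_state()["contact_force"],p)
E
python3 chk.py
```

```text
0.18 [196.1 250.7]
0.24 [194.4 250.1]
0.27 [193.6 249.9]
0.3 [192.8 249.8]
0.36 [191.2 249.5]
246 [107, 103, 105, 103, 101, 109, 135, 184, 203, 202, 204, 204, 203, 199, 201, 196, 200, 197, 202, 206, 206, 210]
248 [106, 104, 104, 106, 109, 121, 156, 200, 205, 204, 204, 203, 202, 199, 200, 203, 205, 206, 208, 209, 210, 210]
250 [109, 103, 108, 138, 181, 201, 207, 204, 204, 201, 203, 199, 205, 208, 209, 211, 212, 213, 210, 206, 195, 149]
252 [104, 113, 135, 180, 199, 203, 202, 199, 196, 184, 171, 191, 210, 212, 209, 209, 194, 148, 124, 137, 138, 142]
254 [115, 150, 199, 204, 196, 180, 151, 122, 76, 48, 55, 131, 186, 168, 145, 128, 131, 137, 135, 140, 143, 150]
256 [147, 189, 196, 195, 183, 136, 70, 31, 30, 27, 31, 52, 99, 139, 141, 140, 146, 143, 152, 174, 205, 234]
258 [105, 108, 109, 112, 115, 117, 111, 47, 26, 27, 29, 34, 76, 116, 137, 158, 197, 220, 226, 237, 245, 246]
260 [187, 175, 137, 102, 139, 186, 160, 69, 31, 26, 29, 29, 74, 119, 128, 166, 224, 244, 247, 247, 247, 247]
262 [195, 147, 122, 136, 139, 140, 135, 88, 40, 31, 30, 34, 74, 149, 180, 146, 147, 177, 218, 241, 246, 247]
264 [141, 138, 139, 142, 144, 158, 196, 217, 197, 125, 60, 30, 52, 117, 166, 126, 100, 106, 122, 143, 198, 234]
theta from tip z 0.24110319022524976 [-3.26744366 -2.60767143  7.39131277] [ 0.41146027 -0.25699861  0.04584553]
```

The pointer pixel is about 9 px from my model's prediction, so the rest direction or pivot in the model is off. I'll measure straight against the scale, using the green, red and white patches seen in both views.

```bash
cat > chk2.py <<'E'
from h import *
import pickle
D=pickle.load(open("d0.pkl","rb"));T,S0=D["top"],D["scene"]
def blobs(c,box,col):
    x,y,w,h=box;H=cv2.cvtColor(c["color"],cv2.COLOR_RGB2HSV)[y:y+h,x:x+w]
    m={"g":cv2.inRange(H,(45,90,50),(85,255,255)),"r":cv2.inRange(H,(0,170,90),(5,255,255))|cv2.inRange(H,(174,170,90),(180,255,255)),"w":cv2.inRange(H,(0,0,150),(180,75,255))}[col]
    k,l,st,ce=cv2.connectedComponentsWithStats(m); i=sorted(range(1,k),key=lambda j:-st[j,4])[:2]
    return sorted([tuple(ce[j]+[x,y])+(int(st[j,4]),) for j in i])
M={}
for col in "rgw":
    t=blobs(T,(385,250,60,40),col);s=blobs(S0,(165,235,75,55),col)
    P=[tri(ray(T,*a[:2]),ray(S0,*b[:2])) for a,b in zip(t,s)]
    print(col,np.round(t,1).tolist(),np.round(s,1).tolist(),[(p.round(4),round(e,4)) for p,e in P])
    M[col]=(P[0][0]+P[1][0])/2; print("  mid",M[col].round(4),"scene px",np.round(proj(S0,M[col]),1))
xs=M["w"]-M["r"];print("xs dir",np.arctan2(xs[1],xs[0]))
E
python3 chk2.py
```

```text
r [[405.9, 281.0, 134.0], [430.0, 274.7, 136.0]] [[182.5, 266.4, 100.0], [209.4, 250.3, 84.0]] [(array([ 0.5202, -0.2221,  0.1044]), np.float64(0.0472)), (array([ 0.5448, -0.2239,  0.151 ]), np.float64(0.0395))]
  mid [ 0.5325 -0.223   0.1277] scene px [196.9 258. ]
g [[404.2, 274.4, 89.0], [427.9, 268.1, 90.0]] [[188.3, 268.9, 98.0], [215.5, 252.6, 86.0]] [(array([ 0.5346, -0.2177,  0.1061]), np.float64(0.0463)), (array([ 0.5588, -0.2194,  0.1528]), np.float64(0.0395))]
  mid [ 0.5467 -0.2186  0.1295] scene px [202.6 260.5]
w [[402.2, 267.8, 134.0], [426.2, 261.4, 132.0]] [[196.1, 275.7, 331.0], [222.0, 256.5, 193.0]] [(array([ 0.55  , -0.2132,  0.0994]), np.float64(0.0436)), (array([ 0.5734, -0.2157,  0.1523]), np.float64(0.0408))]
  mid [ 0.5617 -0.2144  0.1259] scene px [209.1 265.9]
xs dir 0.285580921066529
```

```bash
sed -i 's/zip(t,s)/zip(t,s[::-1])/' chk2.py
cat >> chk2.py <<'E'
S=cams.read_camera("scene");g=S["color"].max(2)
rows=[]
for v in range(254,270):
    k=np.where(g[v,196:212]<55)[0]+196
    if len(k): rows.append((v,k.mean()))
print("pointer centre by row",np.round(rows,1).tolist())
ex=np.array([np.cos(.28),np.sin(.28),0]); piv=PAD+.1341*ex; piv[2]=.062
for c in "rgw": 
    d=M[c]-piv; print(c,"along xs",round(d@ex,4),"lateral",round(d@np.array([-ex[1],ex[0],0]),4),"z",round(d[2],4))
# pointer tip located in the vertical plane midway between the scale halves
m=M["g"];lat=np.array([-ex[1],ex[0],0]);o,dd=ray(S,203.3,254);k=((m-o)@lat)/(dd@lat);q=o+k*dd
print("tip rel pivot",((q-piv)@ex).round(4),(q[2]-.062).round(4),"tip rel green centre along xs",((q-m)@ex).round(4))
E
python3 chk2.py
```

```text
r [[405.9, 281.0, 134.0], [430.0, 274.7, 136.0]] [[182.5, 266.4, 100.0], [209.4, 250.3, 84.0]] [(array([ 0.525 , -0.1964,  0.1272]), np.float64(0.0023)), (array([ 0.5393, -0.249 ,  0.127 ]), np.float64(0.0026))]
  mid [ 0.5321 -0.2227  0.1271] scene px [197.  258.1]
g [[404.2, 274.4, 89.0], [427.9, 268.1, 90.0]] [[188.3, 268.9, 98.0], [215.5, 252.6, 86.0]] [(array([ 0.5393, -0.1921,  0.1291]), np.float64(0.0012)), (array([ 0.5535, -0.2444,  0.1287]), np.float64(0.0027))]
  mid [ 0.5464 -0.2183  0.1289] scene px [202.8 260.6]
w [[402.2, 267.8, 134.0], [426.2, 261.4, 132.0]] [[196.1, 275.7, 331.0], [222.0, 256.5, 193.0]] [(array([ 0.5538, -0.1877,  0.1279]), np.float64(0.0003)), (array([ 0.5691, -0.2406,  0.1232]), np.float64(0.0006))]
  mid [ 0.5614 -0.2142  0.1255] scene px [209.3 265.9]
xs dir 0.2843957697888907
pointer centre by row [[254.0, 203.0], [255.0, 202.5], [256.0, 203.0], [257.0, 203.0], [258.0, 203.0], [259.0, 203.0], [260.0, 203.5], [261.0, 203.5], [262.0, 203.5], [263.0, 204.0], [264.0, 205.5], [265.0, 206.0]]
r along xs -0.0134 lateral -0.0022 z 0.0651
g along xs 0.0016 lateral -0.0018 z 0.0669
w along xs 0.0172 lateral -0.002 z 0.0635
tip rel pivot 0.0071 0.0828 tip rel green centre along xs 0.0056
```

```bash
cat >> chk2.py <<'E'
print("---")
for pv in (np.array([*M["g"][:2],.062]),):
  for th in(.18,.21,.24,.27,.30,.36):
    f=.27-th; L=[np.round(proj(S,pv+rho*(np.sin(f)*ex+[0,0,np.cos(f)])),1).tolist() for rho in(.05,.06,.067,.08)]; print(th,L)
E
python3 chk2.py | sed -n '/---/,$p'
```

```text
---
0.18 [[206.4, 269.8], [205.7, 265.3], [205.2, 262.1], [204.3, 256.0]]
0.21 [[205.8, 269.4], [205.0, 264.8], [204.4, 261.5], [203.3, 255.3]]
0.24 [[205.2, 269.0], [204.2, 264.3], [203.6, 261.0], [202.3, 254.7]]
0.27 [[204.6, 268.7], [203.5, 263.9], [202.8, 260.5], [201.4, 254.1]]
0.3 [[204.0, 268.3], [202.8, 263.5], [202.0, 260.1], [200.4, 253.6]]
0.36 [[202.8, 267.7], [201.4, 262.8], [200.5, 259.3], [198.6, 252.7]]
```

The pointer matches θ≈0.22–0.24 and the tip height gives 0.24, so it is in the green. I'll go 2.5 mm deeper toward the middle and hold.

play_rows(
  rows=[
    [0, [0.004, 0, 0], [0, 0, 0]],
    [0, [0.008, 0, 0], [0, 0, 0]],
    [0, [0.008, 0, 0], [0, 0, 0]],
    [0, [0.008, 0, 0], [0, 0, 0]],
    [0, [0.008, 0, 0], [0, 0, 0]],
    [0, [0.008, 0, 0], [0, 0, 0]],
    [0, [0.008, 0, 0], [0, 0, 0]],
    [0, [0.008, 0, 0], [0, 0, 0]],
    [0, [0.008, 0, 0], [0, 0, 0]],
    [0, [0.008, 0, 0], [0, 0, 0]],
  ],
)

```text
time: 12.18
eef_pos: [0.4114, -0.257, 0.0435]
tcp_rot: [0.02, 0.706, -0.024, 0.708]
contact_force: [-2.9, -3.0, 7.5]
opening: 0.001
```

play_rows(
  rows=[
    [0, [0, 0, 0], [0, 0, 0]],
    [0, [0, 0, 0], [0, 0, 0]],
    [0, [0, 0, 0], [0, 0, 0]],
    [0, [0, 0, 0], [0, 0, 0]],
    [0, [0, 0, 0], [0, 0, 0]],
    [0, [0, 0, 0], [0, 0, 0]],
    [0, [0, 0, 0], [0, 0, 0]],
    [0, [0, 0, 0], [0, 0, 0]],
    [0, [0, 0, 0], [0, 0, 0]],
    [0, [0, 0, 0], [0, 0, 0]],
  ],
)

```text
time: 13.02
eef_pos: [0.4114, -0.257, 0.0435]
tcp_rot: [0.02, 0.706, -0.024, 0.708]
contact_force: [-4.1, -3.1, 8.1]
opening: -0.0
```

play_rows(
  rows=[
    [0, [0, 0, 0], [0, 0, 0]],
    [0, [0, 0, 0], [0, 0, 0]],
    [0, [0, 0, 0], [0, 0, 0]],
    [0, [0, 0, 0], [0, 0, 0]],
    [0, [0, 0, 0], [0, 0, 0]],
    [0, [0, 0, 0], [0, 0, 0]],
    [0, [0, 0, 0], [0, 0, 0]],
    [0, [0, 0, 0], [0, 0, 0]],
    [0, [0, 0, 0], [0, 0, 0]],
    [0, [0, 0, 0], [0, 0, 0]],
  ],
)

```text
time: 13.85
eef_pos: [0.4114, -0.257, 0.0435]
tcp_rot: [0.02, 0.706, -0.024, 0.708]
contact_force: [-3.5, -3.2, 7.9]
opening: -0.002
```

play_rows(
  rows=[
    [0, [0, 0, 0], [0, 0, 0]],
    [0, [0, 0, 0], [0, 0, 0]],
    [0, [0, 0, 0], [0, 0, 0]],
    [0, [0, 0, 0], [0, 0, 0]],
    [0, [0, 0, 0], [0, 0, 0]],
    [0, [0, 0, 0], [0, 0, 0]],
    [0, [0, 0, 0], [0, 0, 0]],
    [0, [0, 0, 0], [0, 0, 0]],
    [0, [0, 0, 0], [0, 0, 0]],
    [0, [0, 0, 0], [0, 0, 0]],
  ],
)

```text
time: 14.68
eef_pos: [0.4114, -0.257, 0.0435]
tcp_rot: [0.02, 0.706, -0.024, 0.708]
contact_force: [-3.9, -3.2, 7.7]
opening: -0.001
```

```bash
python3 chk2.py | grep "pointer"; python3 chk.py | tail -1
python3 - <<'E'
from h import *
import pickle
S=cams.read_camera("scene")["color"].astype(int);T=cams.read_camera("top")["color"].astype(int)
a,t=pickle.load(open("d2.pkl","rb"));D=pickle.load(open("d0.pkl","rb"))
print("caps change vs all-shut (scene)",np.abs(S[140:200,340:445]-a["color"][140:200,340:445]).mean())
for nm,(x0,x1,y0,y1) in dict(spray=(465,505,160,265),tin=(385,428,265,318),ring=(443,478,270,296),wrench=(285,340,235,285),driver=(238,296,340,430)).items():
    print(nm,np.abs(S[y0:y1,x0:x1]-D["scene"]["color"][y0:y1,x0:x1]).mean().round(1))
E
```

```text
pointer centre by row [[254.0, 202.5], [255.0, 201.5], [256.0, 202.0], [257.0, 202.0], [258.0, 203.0], [259.0, 203.0], [260.0, 203.0], [261.0, 203.5], [262.0, 203.5], [263.0, 204.0], [264.0, 205.0]]
theta from tip z 0.2575452506198554 [-4.16705436 -2.66418717  7.98531238] [ 0.41143523 -0.25700206  0.04354254]
caps change vs all-shut (scene) 2.796984126984127
spray 5.7
tin 5.3
ring 6.7
wrench 7.5
driver 6.9
```

Run:
```python
from h import *
import pickle
D=pickle.load(open("d0.pkl","rb"))["scene"]["color"];S=cams.read_camera("scene")["color"]
f=lambda a:cv2.GaussianBlur(a,(0,0),2).astype(int)
d=np.abs(f(S)-f(D)).max(2)
for nm,(x0,x1,y0,y1) in dict(bare=(300,380,340,420),spray=(465,505,160,265),tin=(385,428,265,318),ring=(443,478,270,296),wrench=(285,340,235,285),driver=(238,296,340,430)).items(): print(nm,d[y0:y1,x0:x1].max())
print(ctrl.sign_off(),ctrl.get_state()["time"])
```

```text
bare 11
spray 11
tin 10
ring 10
wrench 11
driver 11
the job is handed in; nothing more can be done
the job is handed in; nothing more can be done
```

I closed both open caps, then pressed the dead-man handle into the green band. I held it there for well over two seconds and handed in while still holding it, at about 15 s.

- **Caps:** I pressed the two open caps shut with about 16 N each. Before I touched the handle, a picture from two cameras showed all four caps level and shut.
- **Handle:** the tip height gives an angle of about 0.26 rad, and the pointer in the camera agrees at roughly 0.24–0.26; green is 0.18–0.36. The position held steady from 12.2 s to 14.7 s. The push was about 8 N, slightly under the 9 N expected.
- **Other items:** a before-and-after comparison showed no more change at the spray can, tin, ring, wrench and screwdriver than on bare bench.

**What disagreed:**
- **Fingertip height:** the shut fingertips sit about 24 mm above the reported tool point. My first sweep over the first cap therefore passed above it without moving it. I corrected for the offset afterwards, and contact confirmed it on both caps.
- **Pointer model:** my first prediction of the pointer's position was about 9 pixels off because I had assumed it stands upright at rest. I measured against the scale colours instead.

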